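# Post the returned consoles and proof-pull the drop box latch

### The arm

A 6-joint arm with a two-finger parallel gripper is mounted at the origin on the work surface. World frame = base frame: x ahead of the robot, y to its left, z up, the work surface at z = 0. Lengths are in mm, angles in rad, forces in N, time in s.
With the tool pointing down it reaches from about 400 to 925 mm from the base axis. Payload 12.5 kg.
Tool frame: the origin (TCP) lies between the finger pads; the fingertips stand env.tip_extent ahead of it and the grasp point (between the pads) lies 11 mm behind it (env.tip_extent is the distance from the TCP to the fingertips, in mm); z points along the fingers, y is the line along which they close (so a half turn about z gives the same grasp; the last joint's range is limited). The gripper opens to 95 mm and grips with 3 to 60 N. Pads are 20 mm wide; open, the fingers measure 119 mm over their backs; the gripper's body (75 mm by 180 mm) begins 59 mm behind the grasp point.
Start: joints at [-0.106, 0.491, 1.559, -0, 1.092, -0.106], TCP at [625.017, 0.021, 222.661] pointing down, gripper open.
Joint ranges: [-3.1, 3.1], [-0.84, 2.19], [0.05, 2.79], [-1.13, 4.28], [0.06, 2.93], [-2.69, 2.69]. Speed limits (rad/s): [2.22, 2.22, 2.79, 3.14, 3.14, 3.14].

### API

Orientations are given as [roll, pitch, yaw] about the fixed x, y, z axes, in that order (R = Rz(yaw) Ry(pitch) Rx(roll)).
In Python, from cell import env gives the robot as it stands.
- The arm moves only by the tool carry_out, never from a script. Its argument "motion" is a list of rows, each a list of 5 numbers: the shift along the tool's x, y, z in mm, then the turn about the tool's z in degrees, then the closure, from 0 (fully open) to 1 (shut). A call has 1 to 12 rows; each row shifts and turns the commanded pose from where the row before left it, along the tool's axes as they then stand; what a row does not reach is not made up. A row lasts 1/10 s, in which the tool goes at most 50 mm and 8.59 degrees, less where a joint would pass 70% of its speed; a pose out of reach is approached as far as the arm can. A call with a gripper value outside its range is refused whole. The fingers move at their own pace and stop on an object; the grip force is fixed at half the most. Time passes only in rows, so rows that do not move let the fingers close. It gives the time, the measured TCP pose, the force, the opening and the grip force at its end, in the units of the state.
- env.state(): the state, without advancing time (a new reading comes with each control period).
- env.read_camera(name): name is "scene" or "side" or "wrist"; returns a dict with "color" (400x640x3 uint8, red, green, blue), "K" (3x3 intrinsics, pixels), "dist" ([k1, k2, p1, p2, k3] as OpenCV has them; the pictures are not rectified), "R" (3x3) and "t" (3): a world point X has camera coordinates R X + t; the wrist camera has in their place "hand_eye" (4x4, takes a point from camera to tool coordinates, whose origin is the TCP and whose axes are the flange's). Camera axes: x right, y down, z forward; pixel columns grow to the right and rows downward; lengths in mm; the calibration is good to about 2 mm. A picture is of the moment at which its call begins: read the wrist's pose just before it. There is no depth.
- env.job_done(): hands the job in; it is judged then, once.
The state is a dict: "t": time; "joints": joint angles; "qvel": joint speeds; "tau": joint torques, N m; "eef_pos": TCP position; "tcp_rot": TCP orientation; "ft_force": force on the tool from outside, world axes, zero at the start; "moment": the same for the moment, N m; "opening": opening from 0.0 (shut) to 1.0 (fully open); "grip_force": force on a finger pad.
Only numpy, scipy, OpenCV 4.12 (cv2) and the standard library are available. Lean on these libraries where they do the work, as an engineer would, in place of code of your own. Each camera call takes 0.05 s, during which the arm holds its last target. There are 200 camera calls.

### The job

Swing the drop box's orange lever to the green mark so that the flap stands open at 100 degrees, let go of it there, then take every grey handheld console out of the black moulded tray (one may get knocked aside) and put it in the box. Then swing the lever back until the flap is fully shut. Last, prove the latch with two pulls: each time draw the spring gauge's orange handle out to the green line, hold it there for two seconds without going as far as the red line, and let it return fully home; then let go, leaving everything else on the shelf where it is.

Things in the scene. Friction and masses are not known exactly. Their poses are not given: they have to be found in the camera images.
- dropbox: fixed blue steel drop box, open on top under its flap, outside 170 (x) by 220 (y) by 100 mm high, walls and floor 4 mm. Origin: centre of its underside, on the shelf, z up; its -x face looks roughly to the robot, with the lever before it. Hinge axis along the box's x at y = -110, z = 104 mm. A gauge tube runs along the outside of its +y wall (y = 130, z = 35 mm, radius 15), its mouth at x = -60 mm
- flap (a joint): angle (rad) of the steel flap (168 by 216 by 4 mm, covers the mouth) and its lever, one piece: 0 shut, 1.745 (100 degrees) lever at green mark, 2.1 end stop; opens about the box's +x axis, right-hand rule. Friction (0.4 N m) and weight (up to 0.3 N m) resist; it stays where left, may start up to 0.35 ajar. At the mark the flap stands 220 mm tall over the box's -y rim, leaning 10 degrees out
- lever_grip (a point): middle of the lever's orange grip bar: round, 16 mm thick, 62 mm long, parallel to the hinge axis and 110 mm from it, 60 mm before the box's -x face. Flap shut: at box (-145, -26, 175) mm; at the green mark (green tab on a white arc between lever and box): (-145, -194, 175) mm; highest between 214 mm. Pinch it from above across the bar and lead it round the arc; it turns in the fingers
- hinge_axis (a point): fixed point on the hinge axis, at the box x of the grip bar's middle: the centre of the circle on which lever_grip travels
- gauge (a joint): how far the spring gauge's handle is drawn out (m), to the box's -x, straight: 0 = home, 0.045 = at the green line, 0.060 = at the red line (too far), 0.075 = end stop. The spring pulls it home with about 3.6 N at 0 and 11.7 N at the green line; it goes home by itself if let go
- gauge_grip (a point): middle of the gauge's orange handle: a round bar of diameter 16 mm, 64 mm long, along the box's y, 85 mm above the shelf, on a short riser from the end of a 10 mm rod that slides at z = 35 mm; the bar can be pinched from above. At home its box position is (-130, 130, 85) mm
- gauge_mark (a point): fixed point: where gauge_grip is when the handle is exactly over the green line (box (-175, 130, 85) mm). Below it, on the shelf, lies a white scale plate 6 mm thick, from box x = -90 to -215 mm, 110 mm wide, with the green line across it at x = -175 and the red line at x = -190 mm
- tray: fixed black moulded tray 164 (x) by 310 (y) by 18 mm high, origin at the centre of its underside. Three cavities 134 by 56 mm, 10 mm deep (floor 8 mm above the shelf), side by side at y = -100, 0 and 100 mm, long side along x; the ribs beside each are cut away to the floor over the middle 50 mm for the fingers
- console1: grey plastic handheld console with dark screen, 130 (x) by 52 (y) by 22 mm, about 0.18 kg, lying screen up in a tray cavity; origin at the centre of its underside, z towards the screen. Two or three of the consoles are there; an absent one reads None
- console2: as console1
- console3: as console1
- case1: bystander: clear game case with red insert, 135 by 14 by 170 mm, standing in a beech stand left of the tray; leave alone
- case2: bystander: as case1, green insert
- case3: bystander: as case1, blue insert
- stylus: bystander: silver stylus 130 mm long, 9 mm thick, lying between tray and box; leave alone
- label_roll: bystander: white label roll, 80 mm across, 50 mm high; leave alone
- cleaner: bystander: blue bottle 60 mm across, 120 mm high, right of the box; leave alone
- scanner: bystander: yellow and black hand scanner, about 195 mm long, 50 mm high, near the robot on the right; leave alone

How it is judged (in metres and radians):
On the way, in this order (a step that is already met when the one before it is completed fails the run):
1. the lever stands at the green mark (100 degrees, within 5) and has been let go (value of joint flap between 1.655 and 1.835 rad and distance between the grasp point and lever_grip above 0.05 m), for 0.4 s.
2. every console lies in the drop box (x of console1 in the frame of dropbox between -0.085 and 0.085 m and y of console1 in the frame of dropbox between -0.11 and 0.11 m and z of console1 in the frame of dropbox between -0.01 and 0.095 m and linear speed of each of console1, console2, console3 below 0.05 m/s and x of console2 in the frame of dropbox between -0.085 and 0.085 m and y of console2 in the frame of dropbox between -0.11 and 0.11 m and z of console2 in the frame of dropbox between -0.01 and 0.095 m and x of console3 in the frame of dropbox between -0.085 and 0.085 m and y of console3 in the frame of dropbox between -0.11 and 0.11 m and z of console3 in the frame of dropbox between -0.01 and 0.095 m), for 0.2 s.
3. the flap is fully shut (within 0.06 rad) (value of joint flap below 0.06 rad), for 0.3 s.
4. the gauge is held at the green line, within 4 mm, for 1.5 s (value of joint gauge between 0.041 and 0.049 m), for 1.5 s.
5. the gauge is back home, within 4 mm (value of joint gauge below 0.004 m), for 0.2 s.
6. a second time, the gauge is held at the green line, within 4 mm, for 1.5 s (all of step 4), for 1.5 s.
At the end, for the whole second after the job is handed in: Every console lies at rest inside the drop box, below its rim; the flap is shut to within 0.06 rad; the gauge handle is home to within 4 mm; the robot touches nothing (all of step 2 and value of joint flap below 0.06 rad and value of joint gauge below 0.004 m).
It fails at once if the gauge is pulled to the red line (60 mm) (value of joint gauge above 0.06 m).
It fails at once if a bystander is moved more than 40 mm (distance of any of case1, case2, case3, stylus, label_roll, cleaner, scanner from where it was at the start of the episode above 0.04 m).
Of console1, console2, console3 only 2 to 3 are there at a start; the rules pass over those that are not, and their reading is None.
At some moment in a run one of console1, console2, console3 may be knocked a few centimetres aside while the robot is not near it.
Once in a run the grip may slacken for a moment while it holds something.
It also fails if it takes over 208 s, if anything falls off the work surface, if the arm or the gripper's body presses on something with over 40 N, if the wrist force passes 120 N, or if a joint passes its speed limit or range.

## Working session

There is one attempt and no reset: what is moved stays moved. The work goes in short steps, Python scripts to look and compute and a tool call to move; the robot and the scene stay as the last step left them, time stands still between calls to the robot, and variables do not carry over. Pictures are saved under pics/ and viewed, at most 16 in all, crops included, and the job is handed in when it is done.

Besides the shell and the picture viewer there is one more tool, called after "Emit:" in YAML: its name, and indented under it one key for each argument. carry_out: Moves the arm, as the interface text tells. Its arguments: {"type":"object","properties":{"motion":{"type":"array"}},"required":["motion"]}

```bash
ls; mkdir -p pics
python3 - <<'E'
from cell import env
import cv2,pickle
s=env.state();print(s,env.tip_extent)
d={}
for n in("scene","side","wrist"):
    c=env.read_camera(n);d[n]=c
    cv2.imwrite(f"pics/{n}0.png",c["color"][:,:,::-1])
    print(n,{k:(v.tolist() if hasattr(v,'tolist') else v) for k,v in c.items() if k!="color"})
d['s']=s
pickle.dump(d,open("d0.pkl","wb"))
E
```

```text
pics
{'t': 0.0, 'joints': array([-1.05616815e-01,  4.91556393e-01,  1.55945587e+00,  4.67640133e-06,
        1.09172366e+00, -1.05637216e-01]), 'qvel': array([-0.00148873,  0.00095551,  0.00108442, -0.00115793,  0.00145475,
        0.00070096]), 'tau': array([-9.52334158e-04, -6.12640929e+01, -2.58175153e+01,  6.92750537e-02,
        4.83079045e-02, -1.38641695e-05]), 'eef_pos': array([6.24755523e+02, 3.92325305e-02, 2.22061509e+02]), 'tcp_rot': array([-3.14045620e+00, -1.24671449e-04,  1.57081450e+00]), 'ft_force': array([ 0.24780792, -0.54783329, -0.42043348]), 'moment': array([-0.00206892, -0.03164302,  0.0198662 ]), 'grip_force': 0.0, 'opening': 0.9981290856615743} 8.0
scene {'K': [[435.59930439956105, 0.0, 318.63025160711686], [0.0, 435.59930439956105, 200.76308868045803], [0.0, 0.0, 1.0]], 'dist': [0.019357717996675555, 0.0, 0.0, 0.0, 0.0], 'R': [[0.06031351664562876, 0.9981303098756997, 0.009907785689895122], [0.8926367494846291, -0.04949139580332494, -0.4480515988264679], [-0.44672353103385193, 0.035867621176739084, -0.8939527954941296]], 't': [-81.22531796370772, -373.921109
[... 251 characters left out ...]
3, 0.016815169041370266], [-0.20184418029259632, -0.7425920871919544, -0.6386046655967265], [0.18854802074188434, 0.6103673588144395, -0.7693512404410636]], 't': [-456.9055872030118, 221.69893816533022, 1070.911325816897]}
wrist {'K': [[319.0969585427348, 0.0, 324.81860773386853], [0.0, 319.0969585427348, 195.56376442053536], [0.0, 0.0, 1.0]], 'dist': [-0.043922774133141156, 0.0, 0.0, 0.0, 0.0], 'hand_eye': [[6.200477813615616e-06, -0.9615262280161269, -0.2747131463884298, 76.91775428560257], [0.9999999570019722, -7.457992747863304e-05, 0.00028360868391440566, 0.6572424307962343], [-0.00029318527461209766, -0.27471313633481603, 0.9615261862099653, -162.40065064370933], [0.0, 0.0, 0.0, 1.0]]}
```

View pics/scene0.png

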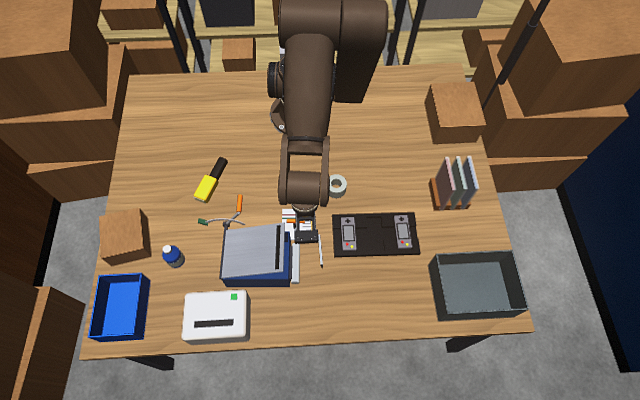

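View pics/side0.png

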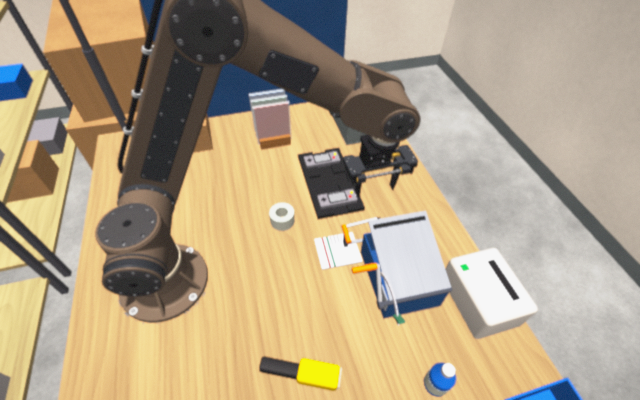

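View pics/wrist0.png

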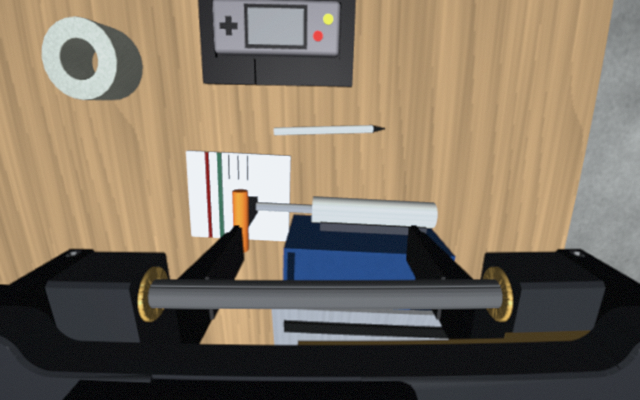

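The scene shows the blue box around (255,255), with the lever's orange grip at (239,203) and the green mark at (203,221). The tray is at (375,233), with consoles in its two outer cavities and an empty middle one. The stylus is at (321,250). In the wrist view the gauge handle is at (241,215).

```bash
cat > h.py <<'E'
import numpy as np,cv2,pickle
from scipy.optimize import least_squares
from scipy.spatial.transform import Rotation as Ro
def cam(c,s=None):
    "K,dist,R,t for world->camera"
    if 'R' in c: return c['K'],np.array(c['dist']),np.array(c['R']),np.array(c['t'])
    T=np.eye(4);T[:3,:3]=Ro.from_euler('xyz',s['tcp_rot']).as_matrix();T[:3,3]=s['eef_pos']
    M=np.linalg.inv(T@c['hand_eye']);return c['K'],np.array(c['dist']),M[:3,:3],M[:3,3]
def proj(P,cm):
    K,d,R,t=cm;return cv2.projectPoints(np.asarray(P,float).reshape(-1,1,3),cv2.Rodrigues(R)[0],t,K,d)[0].reshape(-1,2)
def ray(uv,cm):
    K,d,R,t=cm;n=cv2.undistortPoints(np.array(uv,float).reshape(-1,1,2),K,d).reshape(-1,2)
    D=np.c_[n,np.ones(len(n))]@R;return -R.T@t,D
def onz(uv,cm,z):
    o,D=ray(uv,cm);return o+D*((z-o[2])/D[:,2])[:,None]
def tri(obs):
    "obs: list of (uv,cam)"
    A=np.zeros((3,3));b=np.zeros(3)
    for uv,cm in obs:
        o,D=ray([uv],cm);d=D[0]/np.linalg.norm(D[0]);P=np.eye(3)-np.outer(d,d);A+=P;b+=P@o
    X=np.linalg.solve(A,b);return X,[np.round(proj(X,cm)[0]-uv,1).tolist() for uv,cm in obs]
def blobs(img,lo,hi,amin=15):
    m=cv2.inRange(cv2.cvtColor(img,cv2.COLOR_RGB2HSV),np.array(lo),np.array(hi))
    n,l,st,ce=cv2.connectedComponentsWithStats(m)
    return [(ce[i].round(1).tolist(),st[i].tolist()) for i in range(1,n) if st[i,4]>=amin]
ORANGE=((8,180,150),(18,255,255))
E
python3 - <<'E'
from h import *
d=pickle.load(open('d0.pkl','rb'))
for n in('scene','side','wrist'):print(n,blobs(d[n]['color'],*ORANGE), 'green',blobs(d[n]['color'],(45,100,40),(90,255,255),5))
def crop(n,x0,x1,y0,y1,k,o): cv2.imwrite(o,cv2.resize(d[n]['color'][y0:y1,x0:x1,::-1],None,fx=k,fy=k,interpolation=cv2.INTER_CUBIC))
crop('scene',190,430,180,300,3.33,'pics/c1.png')
crop('side',290,460,140,330,3,'pics/c2.png')
E
```

```text
scene [([238.9, 202.4], [237, 194, 5, 18, 72]), ([290.8, 220.5], [287, 219, 9, 4, 32])] green [([201.9, 221.6], [198, 219, 10, 6, 33]), ([233.5, 296.5], [231, 294, 6, 6, 36])]
side [([364.3, 270.2], [352, 268, 25, 5, 33])] green [([464.4, 266.8], [461, 264, 8, 6, 33]), ([398.8, 318.9], [394, 314, 10, 9, 34])]
wrist [([241.3, 214.3], [233, 192, 15, 60, 590])] green [([220.0, 193.7], [218, 154, 6, 84, 187])]
```

View pics/c1.png

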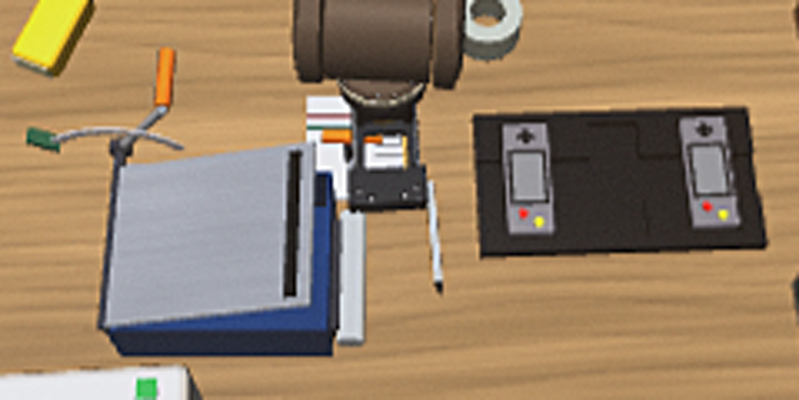

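View pics/c2.png

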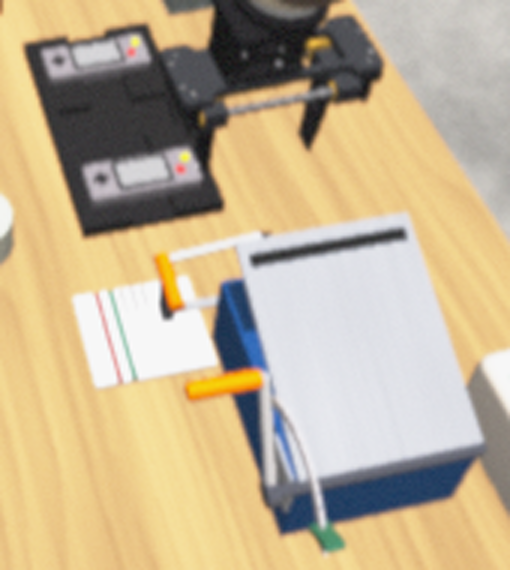

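The crops show the flap slightly ajar. Next I fit the box, flap and tray poses from the picked points in all three views.

```bash
cat > fit.py <<'E'
from h import *
d=pickle.load(open('d0.pkl','rb'))
C={n:cam(d[n],d['s']) for n in('scene','side','wrist')}
sc=lambda u,v:((u+.5)/3.333-.5+190,(v+.5)/3.333-.5+180)
sd=lambda u,v:((u+.5)/3-.5+290,(v+.5)/3-.5+140)
w=lambda u,v:(u,v)
B=[('side',sd(162,255),(-130,162,85)),('side',sd(177,306),(-130,98,85)),('side',sd(73,296),(-215,185,6)),('side',sd(97,386),(-215,75,6)),('side',sd(216,362),(-90,75,6)),
('side',sd(110,291),(-175,185,6)),('side',sd(133,380),(-175,75,6)),('side',sd(283,530),(-85,-110,0)),('side',sd(455,498),(85,-110,0)),
('scene',sc(122,354),(85,-110,0)),('scene',sc(332,355),(85,110,0)),('scene',sc(306,97),(-215,75,6)),
('wrist',(187,151),(-215,185,6)),('wrist',(291,156),(-90,185,6)),('wrist',(191,237),(-215,75,6)),('wrist',(219,153),(-175,185,6)),('wrist',(240,192),(-130,162,85))]
L=[('side',sd(188,390),-176),('side',sd(262,378),-114),('scene',sc(167,50),-176),('scene',sc(163,104),-114)]
def place(P,p): return Ro.from_euler('z',p[2]).apply(np.atleast_2d(P))+[p[0],p[1],0]
a0=np.arctan2(71,84)
def grip(th,x=-145): return np.array([x,-110+110*np.cos(a0+th),104+110*np.sin(a0+th)])
def res(p):
    r=[proj(place(P,p),C[n])[0]-uv for n,uv,P in B]+[proj(place(grip(p[3],x),p),C[n])[0]-uv for n,uv,x in L]
    return np.array(r)
if __name__=='__main__':
    s=least_squares(lambda p:res(p).ravel(),[750,-150,0,.2],x_scale=[10,10,.1,.1],loss='soft_l1')
    print('box',s.x);print(res(s.x).round(1).tolist())
    # height checks
    print(tri([(sd(188,390),C['side']),(sc(167,50),C['scene'])]),tri([(sd(262,378),C['side']),(sc(163,104),C['scene'])]))
    print('gauge tri',tri([(sd(162,255),C['side']),((240,192),C['wrist'])]))
    p=s.x
    for n,P in dict(lever=grip(p[3]),mark=grip(1.745),hinge=(-145,-110,104),gauge=(-130,130,85),gmark=(-175,130,85),boxc=(0,0,100)).items(): print(n,place(P,p).round(1))
    T=[('scene',sc(473,115),(-82,-155,18)),('scene',sc(748,108),(-82,155,18)),('scene',sc(765,237),(82,155,18)),('scene',sc(480,246),(82,-155,18)),
    ('side',sd(25,45),(-82,155,18)),('side',sd(150,27),(82,155,18)),('side',sd(222,205),(82,-155,14)),('side',sd(85,231),(-82,-155,18))]
    f=lambda q:np.array([proj(place(P,q),C[n])[0]-uv for n,uv,P in T])
    t=least_squares(lambda q:f(q).ravel(),[750,200,0],x_scale=[10,10,.1],loss='soft_l1');print('tray',t.x,f(t.x).round(1).tolist())
    print('cav',place([(0,-100,30),(0,0,30),(0,100,30)],t.x))
    for k in([(503,123),(545,123),(554,234),(511,233)],[(681,117),(727,117),(740,226),(697,227)]):
        print('console@30',onz([sc(*q) for q in k],C['scene'],30).mean(0))
    for k in([(80,172),(190,150),(203,182),(90,200)],[(40,55),(143,32),(153,53),(50,80)]):
        print('console@30 side',onz([sd(*q) for q in k],C['side'],30).mean(0))
    np.save('box.npy',p);np.save('tray.npy',t.x)
E
python3 fit.py
```

```text
box [ 6.63890931e+02 -1.71857287e+02 -5.28532560e-02  3.15924615e-01]
[[0.1, 0.5], [0.9, 0.9], [0.4, 0.6], [0.3, 0.4], [0.7, 0.6], [0.4, 0.1], [1.2, -0.1], [-0.4, 2.4], [-0.6, 0.3], [-0.0, 2.0], [0.2, 1.3], [0.4, 0.5], [-1.1, 0.1], [-1.0, 0.2], [0.6, -0.9], [0.0, -0.3], [-0.0, -1.8], [-0.6, 1.2], [-0.6, 0.3], [0.1, 0.6], [-0.1, 1.1]]
(array([ 486.26841542, -214.4093845 ,  202.80120184]), [[-0.2, -0.1], [-0.1, 0.1]]) (array([ 546.56314761, -218.26592025,  201.84098934]), [[-0.6, -0.4], [-0.4, 0.4]])
gauge tri (array([542.66945958,  -3.78720873,  87.98594161]), [[0.3, 0.1], [-0.8, -0.4]])
lever [[ 516.3 -216.3  197.6]]
mark [[ 508.8 -358.4  174.4]]
hinge [[ 513.3 -274.   104. ]]
gauge [[540.9 -35.2  85. ]]
gmark [[496.  -32.8  85. ]]
boxc [[ 663.9 -171.9  100. ]]
tray [ 5.74577061e+02  2.51664863e+02 -3.14986406e-02] [[-0.3, -0.5], [-0.4, -0.2], [0.3, 2.5], [-0.4, 1.8], [-0.5, -0.6], [-0.7, -1.1], [0.5, 0.5], [-1.1, 0.0]]
cav [[571.42771732 151.71446734  30.        ]
 [574.57706054 251.66486323  30.        ]
 [577.72640376 351.61525911  30.        ]]
console@30 [573.18434844 153.94394404  30.        ]
console@30 [576.74360775 354.7329888   30.        ]
console@30 side [571.1686789  148.77998738  30.        ]
console@30 side [577.98268678 352.40258502  30.        ]
```

Emit:
carry_out:
  motion:
    - [0, 0, -8, -8, 0]
    - [0, 0, -8, -8, 0]
    - [0, 0, -8, -8, 0]
    - [0, 0, -8, -8, 0]
    - [0, 0, -8, -8, 0]
    - [0, 0, -8, -8, 0]
    - [0, 0, -8, -8, 0]
    - [0, 0, -8, -8, 0]
    - [0, 0, -8, -8, 0]
    - [0, 0, -8, -8, 0]
    - [0, 0, 0, -7, 0]
    - [0, 0, 0, 0, 0]

```text
t: 1.35
eef_pos: [625.0, 0.0, 302.6]
tcp_rot: [-3.142, -0.0, 3.091]
ft_force: [0.8, -0.4, -0.7]
opening: 1.0
grip_force: 0.0
```

Emit:
carry_out:
  motion:
    - [16, -37, 0, 0, 0]
    - [16, -37, 0, 0, 0]
    - [16, -37, 0, 0, 0]
    - [16, -37, 0, 0, 0]
    - [16, -37, 0, 0, 0]
    - [18, -36, 0, 0, 0]
    - [0, 0, 0, 0, 0]
    - [0, 0, 0, 0, 0]

```text
t: 2.15
eef_pos: [515.3, -216.1, 302.5]
tcp_rot: [3.141, -0.0, 3.084]
ft_force: [-0.8, -0.3, -0.0]
opening: 1.001
grip_force: 0.0
```

```bash
cat >> h.py <<'E'
def shot(names,tag,save=True):
    from cell import env
    d={}
    for n in names:
        d['s'+n]=env.state();d[n]=env.read_camera(n)
        if save: cv2.imwrite(f"pics/{n}{tag}.png",d[n]['color'][:,:,::-1])
        d['c'+n]=cam(d[n],d['s'+n])
    return d
def totool(target,s):
    "tool-axis shift from present TCP to target TCP"
    return (Ro.from_euler('xyz',s['tcp_rot']).inv().apply(np.array(target)-s['eef_pos'])).round(1)
E
python3 - <<'E'
from h import *
d=shot(['scene','side','wrist'],1)
for n in('scene','side','wrist'): print(n,blobs(d[n]['color'],*ORANGE))
print(d['swrist']['eef_pos'])
print(proj([(516.3,-216.3,198),(516.3,-216.3,204)],d['cwrist']))
E
```

```text
scene [([238.9, 202.7], [236, 194, 6, 18, 72]), ([295.6, 220.6], [287, 219, 18, 4, 63])]
side [([371.1, 267.4], [365, 264, 12, 7, 34])]
wrist [([324.2, 198.1], [316, 165, 17, 69, 1121]), ([473.3, 182.4], [448, 177, 52, 12, 538])]
[ 515.89281053 -214.87062005  302.49948477]
[[323.8013823  196.63172447]
 [323.78589948 198.59174941]]
```

View pics/wrist1.png

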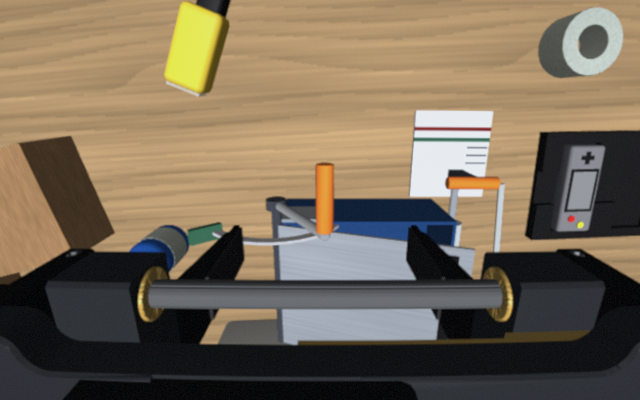

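Emit:
carry_out:
  motion:
    - [0, -1, 30, 0, 0]
    - [0, 0, 30, 0, 0.3]
    - [0, 0, 30, 0, 0.5]
    - [0, 0, 22, 0, 0.6]
    - [0, 0, 0, 0, 0.7]
    - [0, 0, 0, 0, 1]
    - [0, 0, 0, 0, 1]
    - [0, 0, 0, 0, 1]
    - [0, 0, 0, 0, 1]
    - [0, 0, 0, 0, 1]

```text
t: 3.3
eef_pos: [515.6, -216.6, 191.2]
tcp_rot: [-3.141, 0.001, 3.089]
ft_force: [-0.4, -0.5, 0.8]
opening: 0.302
grip_force: 0.0
```

```bash
cat > arc.py <<'E'
from fit import *
from h import *
import sys
from cell import env
p=np.load('box.npy');s=env.state()
inv=lambda X:Ro.from_euler('z',-p[2]).apply(np.array(X)-[p[0],p[1],0])
def theta(X):
    b=inv(X);return np.arctan2(b[2]-104,b[1]+110)-a0,np.hypot(b[2]-104,b[1]+110),b
gp=s['eef_pos']+[0,0,11];th,r,b=theta(gp);print('theta',th,'r',r,'box',b.round(1),s['ft_force'],s['opening'])
if len(sys.argv)>1:
    tgt,n=float(sys.argv[1]),int(sys.argv[2])
    pts=np.array([place(grip(t,-145),p)[0] for t in np.linspace(th,tgt,n+1)])
    R=Ro.from_euler('xyz',s['tcp_rot']);d=R.inv().apply(np.diff(pts,axis=0));d[:,0]=0
    print(d.round(1).tolist())
E
python3 arc.py 1.745 22
```

```text
theta 0.3394375236728101 r 113.78555105354599 box [-145.7  -52.5  202.2] [-0.38530736 -0.4808931   0.81514371] 0.3018680445207882
[[0.0, -6.2, -3.4], [0.0, -6.4, -3.0], [0.0, -6.6, -2.5], [0.0, -6.7, -2.1], [0.0, -6.8, -1.7], [0.0, -6.9, -1.2], [0.0, -7.0, -0.8], [0.0, -7.0, -0.4], [0.0, -7.0, 0.1], [0.0, -7.0, 0.5], [0.0, -7.0, 1.0], [0.0, -6.9, 1.4], [0.0, -6.8, 1.9], [0.0, -6.6, 2.3], [0.0, -6.5, 2.7], [0.0, -6.3, 3.1], [0.0, -6.1, 3.5], [0.0, -5.8, 3.9], [0.0, -5.6, 4.3], [0.0, -5.3, 4.6], [0.0, -5.0, 4.9], [0.0, -4.7, 5.3]]
```

Emit:
carry_out:
  motion:
    - [0, 0, 0, 0, 1]
    - [0, 0, 0, 0, 1]
    - [0, 0, 0, 0, 1]
    - [0, 0, 0, 0, 1]
    - [0, 0, 0, 0, 1]

```text
t: 3.8
eef_pos: [515.5, -215.9, 191.0]
tcp_rot: [3.14, 0.0, 3.089]
ft_force: [0.0, 4.6, 4.8]
opening: 0.161
grip_force: 30.0
```

```bash
python3 arc.py 1.745 22|head -1
```

```text
theta 0.3330148913724805 r 114.00633669820314 box [-145.8  -51.8  202. ] [0.01080401 4.59162612 4.8412982 ] 0.16125686104634845
```

Emit:
carry_out:
  motion:
    - [0, -6.2, -3.2, 0, 1]
    - [0, -6.4, -2.9, 0, 1]
    - [0, -6.6, -2.5, 0, 1]
    - [0, -6.7, -2, 0, 1]
    - [0, -6.8, -1.6, 0, 1]
    - [0, -6.9, -1.2, 0, 1]
    - [0, -7, -0.8, 0, 1]
    - [0, -7, -0.4, 0, 1]
    - [0, -7, 0.1, 0, 1]
    - [0, -7, 0.5, 0, 1]
    - [0, -7, 1, 0, 1]
    - [0, 0, 0, 0, 1]

```text
t: 5.0
eef_pos: [511.1, -291.1, 203.8]
tcp_rot: [3.141, -0.001, 3.089]
ft_force: [-2.6, 0.8, 3.9]
opening: 0.158
grip_force: 30.0
```

```bash
python3 arc.py 1.745 11
```

```text
theta 1.0222330108036886 r 112.08660484873442 box [-146.3 -127.1  214.8] [-2.64503703  0.78415627  3.86354287] 0.15807450468942802
[[0.0, -7.1, 1.3], [0.0, -7.0, 1.8], [0.0, -6.9, 2.2], [0.0, -6.7, 2.7], [0.0, -6.5, 3.1], [0.0, -6.3, 3.6], [0.0, -6.0, 4.0], [0.0, -5.8, 4.3], [0.0, -5.5, 4.7], [0.0, -5.2, 5.1], [0.0, -4.8, 5.4]]
```

Emit:
carry_out:
  motion:
    - [0, -7.1, 1.3, 0, 1]
    - [0, -7, 1.8, 0, 1]
    - [0, -6.9, 2.2, 0, 1]
    - [0, -6.7, 2.7, 0, 1]
    - [0, -6.5, 3.1, 0, 1]
    - [0, -6.3, 3.6, 0, 1]
    - [0, -6, 4, 0, 1]
    - [0, -5.8, 4.3, 0, 1]
    - [0, -5.5, 4.7, 0, 1]
    - [0, -5.2, 5.1, 0, 1]
    - [0, -4.8, 5.4, 0, 1]
    - [0, 0, 0, 0, 1]

```text
t: 6.2
eef_pos: [507.5, -358.6, 164.7]
tcp_rot: [3.14, -0.002, 3.089]
ft_force: [-2.4, 1.4, -3.1]
opening: 0.165
grip_force: 30.0
```

```bash
python3 arc.py
python3 - <<'E'
from fit import *
from h import *
d=shot(['scene','side','wrist'],2)
p=np.load('box.npy')
th=[1.655,1.7,1.745,1.8,1.835]
for n in('scene','side','wrist'): print(n,blobs(d[n]['color'],*ORANGE),[proj(place(grip(t),p),d['c'+n])[0].round(1).tolist() for t in th])
# flap top edge & crop
a=cv2.resize(d['scene']['color'][170:270,180:310,::-1],None,fx=3,fy=3,interpolation=2);b=cv2.resize(d['side']['color'][200:350,310:440,::-1],None,fx=3,fy=3,interpolation=2)
o=np.zeros((450,780,3),np.uint8);o[:300,:390]=a;o[:,390:]=b;cv2.imwrite('pics/c3.png',o)
E
```

```text
theta 1.7381747342758156 r 110.9973317101578 box [-146.3 -194.8  175.7] [-2.3603352   1.39821624 -3.11707222] 0.16531993439823528
scene [([295.5, 220.6], [287, 219, 18, 4, 56])] [[199.2, 205.7], [198.4, 206.2], [197.7, 206.7], [196.9, 207.3], [196.5, 207.7]]
side [] [[381.5, 324.7], [381.8, 326.8], [382.0, 328.9], [382.3, 331.3], [382.4, 332.8]]
wrist [([324.7, 243.4], [310, 207, 30, 73, 2037]), ([324.5, 312.1], [313, 310, 24, 6, 117])] [[339.4, 264.8], [332.5, 261.5], [326.2, 258.2], [319.3, 254.1], [315.3, 251.6]]
```

View pics/c3.png

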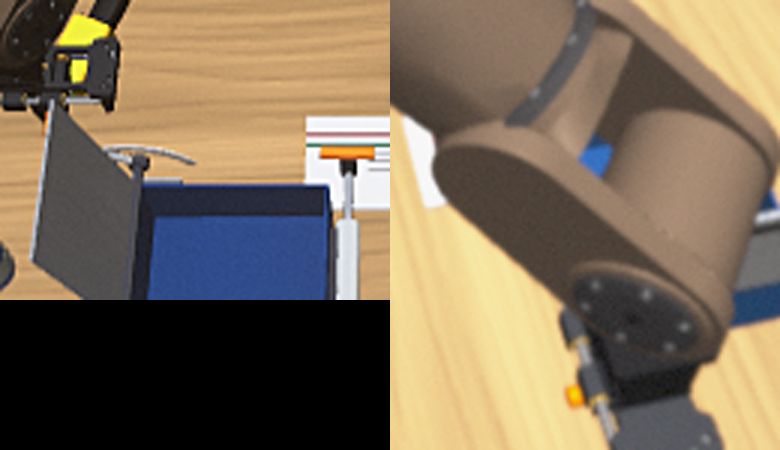

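Emit:
carry_out:
  motion:
    - [0, 0, 0, 0, 0.6]
    - [0, 0, 0, 0, 0.3]
    - [0, 0, 0, 0, 0]
    - [0, 0, 0, 0, 0]
    - [0, 0, 0, 0, 0]
    - [0, 0, 0, 0, 0]
    - [0, 0, -30, 0, 0]
    - [0, 0, -40, 0, 0]
    - [0, 0, -40, 0, 0]
    - [0, 0, -30, 0, 0]
    - [0, 0, 0, 0, 0]

```text
t: 7.45
eef_pos: [508.9, -359.4, 310.0]
tcp_rot: [-3.137, 0.006, 3.089]
ft_force: [0.1, -0.0, 0.5]
opening: 0.984
grip_force: 0.0
```

Emit:
carry_out:
  motion:
    - [-2, 40, 0, 0, 0]
    - [-2, 45, 0, 0, 0]
    - [-3, 45, 0, 0, 0]
    - [-3, 45, 0, 0, 0]
    - [-3, 45, 0, 0, 0]
    - [-3, 45, 0, 0, 0]
    - [-3, 45, 0, 0, 0]
    - [-3, 45, 0, 0, 0]
    - [-3, 45, 0, 0, 0]
    - [-3, 45, 0, 0, 0]
    - [-3, 40, 0, -1, 0]
    - [0, 0, 0, 0, 0]

```text
t: 8.65
eef_pos: [564.2, 127.9, 304.4]
tcp_rot: [3.141, -0.001, 3.111]
ft_force: [-0.8, -0.2, 0.0]
opening: 0.999
grip_force: 0.0
```

Run:
```python
from fit import *
from h import *
d=shot(['scene','side','wrist'],3)
p=np.load('box.npy');print(d['swrist']['eef_pos'],d['swrist']['tcp_rot'])
th=[1.655,1.7,1.745,1.8,1.835]
for n in('scene','side'): print(n,blobs(d[n]['color'],*ORANGE),[proj(place(grip(t),p),d['c'+n])[0].round(1).tolist() for t in th])
pickle.dump({k:d[k] for k in('cwrist','cscene','cside')},open('d3.pkl','wb'))
```

```text
[564.08768525 124.53240813 304.52692851] [-3.14119519e+00 -1.21569129e-03  3.10842659e+00]
scene [([197.2, 203.0], [194, 198, 7, 17, 37]), ([295.6, 220.6], [287, 219, 18, 4, 65])] [[199.2, 205.7], [198.4, 206.2], [197.7, 206.7], [196.9, 207.3], [196.5, 207.7]]
side [([346.6, 239.7], [345, 235, 6, 8, 15]), ([375.7, 333.1], [369, 332, 16, 4, 21])] [[381.5, 324.7], [381.8, 326.8], [382.0, 328.9], [382.3, 331.3], [382.4, 332.8]]
```

View pics/wrist3.png

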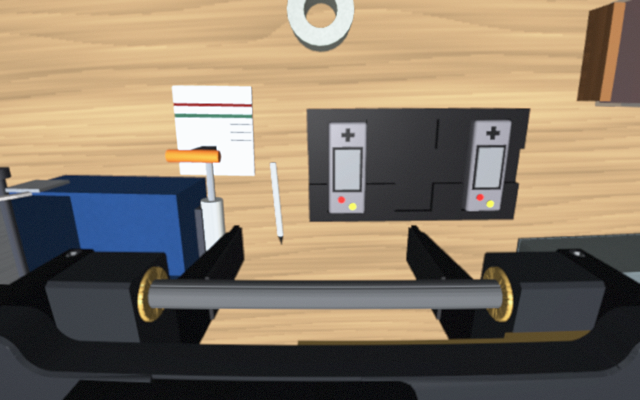

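Both consoles are still in the outer cavities: A at px (348,168) and B at (489,165). Next I triangulate their positions.

```bash
cat > con.py <<'E'
from h import *
d=shot(['wrist','scene','side'],'c',False)
s=d['swrist'];print(s['eef_pos'],s['tcp_rot'])
Y=((24,150,150),(34,255,255));Rd=((172,120,120),(180,255,255))
for nm,c in(('yel',Y),('red',Rd)):
    B={n:[b[0] for b in blobs(d[n]['color'],*c,amin=2)] for n in('wrist','scene','side')}
    for u in B['wrist']:
        for n in('scene','side'):
            for v in B[n]:
                X,r=tri([(u,d['cwrist']),(v,d['c'+n])])
                if np.abs(r).max()<2.5 and 0<X[2]<60: print(nm,u,n,v,X.round(1),r)
E
python3 con.py
python3 - <<'E'
from h import *
c=pickle.load(open('d3.pkl','rb'))['cwrist']
for k in([(329,123),(366,123),(365,212),(330,213)],[(474,121),(511,122),(500,210),(467,209)]):
    P=onz(k,c,30);print(P.mean(0).round(1),P.round(0).tolist())
E
```

```text
[564.16596362 123.67770518 304.77016407] [-3.14116398e+00 -9.43679235e-04  3.10705541e+00]
yel [490.0, 203.0] scene [406.8, 244.0] [630.1 359.2  34.3] [[0.5, -0.1], [-0.2, 0.1]]
yel [352.7, 205.4] scene [351.4, 246.2] [626.9 160.6  34.1] [[-0.0, -0.0], [0.0, -0.0]]
[575.1 155.2  30. ] [[511.0, 131.0, 30.0], [513.0, 181.0, 30.0], [639.0, 180.0, 30.0], [638.0, 129.0, 30.0]]
[578. 353.  30.] [[514.0, 327.0, 30.0], [516.0, 379.0, 30.0], [642.0, 378.0, 30.0], [639.0, 328.0, 30.0]]
```

Emit:
carry_out:
  motion:
    - [-8, 29, 0, 0, 0.23]
    - [0, 0, 40, 0, 0.23]
    - [0, 0, 45, 0, 0.23]
    - [0, 0, 45, 0, 0.23]
    - [0, 0, 45, 0, 0.23]
    - [0, 0, 40, 0, 0.23]
    - [0, 0, 15, 0, 0.23]
    - [0, 0, 0, 0, 0.23]
    - [0, 0, 0, 0, 0.23]
    - [0, 0, 0, 0, 0.23]

```text
t: 9.95
eef_pos: [574.2, 152.4, 76.9]
tcp_rot: [3.141, 0.002, 3.106]
ft_force: [0.9, -0.1, 0.1]
opening: 0.772
grip_force: 0.0
```

Run:
```python
from h import *
from cell import env
d=shot(['wrist'],4);s=env.state();print(s['eef_pos'],s['tcp_rot'],s['opening'])
print(totool((573,153,18.5),s))
```

```text
[574.1441407  152.49090605  76.95340024] [3.14114981e+00 2.46368631e-03 3.10623733e+00] 0.7693877038695464
[ 1.3  0.4 58.5]
```

View pics/wrist4.png

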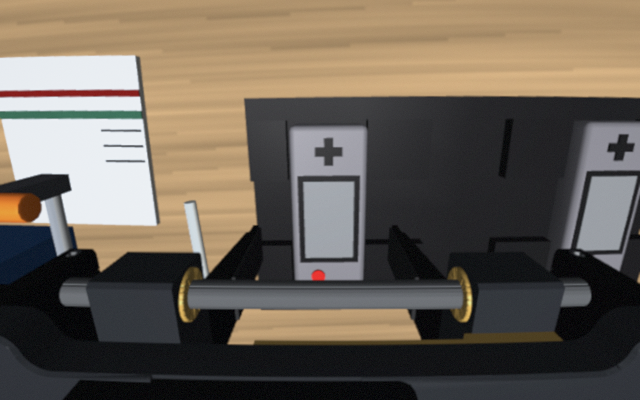

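Console A is centred between the fingers (px 329 against 325).

Emit:
carry_out:
  motion:
    - [0, 1, 20, 0, 0.23]
    - [0, 0, 20, 0, 0.23]
    - [0, 0, 18, 0, 0.23]
    - [0, 0, 0, 0, 0.6]
    - [0, 0, 0, 0, 1]
    - [0, 0, 0, 0, 1]
    - [0, 0, 0, 0, 1]
    - [0, 0, 0, 0, 1]
    - [0, 0, 0, 0, 1]

```text
t: 10.9
eef_pos: [573.9, 153.8, 18.3]
tcp_rot: [3.141, 0.001, 3.107]
ft_force: [-0.6, 0.5, 6.9]
opening: 0.545
grip_force: 30.0
```

Emit:
carry_out:
  motion:
    - [0, 0, -15, 0, 1]
    - [0, 0, -35, 0, 1]
    - [0, 0, -40, 0, 1]
    - [0, 0, -40, 0, 1]
    - [0, 0, -35, 0, 1]
    - [0, 0, 0, 0, 1]

```text
t: 11.5
eef_pos: [574.9, 153.9, 188.1]
tcp_rot: [3.14, 0.008, 3.107]
ft_force: [1.1, -0.3, -2.7]
opening: 0.543
grip_force: 30.0
```

Emit:
carry_out:
  motion:
    - [-10, -25, 0, 0, 1]
    - [-12, -30, 0, 0, 1]
    - [-12, -30, 0, 0, 1]
    - [-12, -32, 0, 0, 1]
    - [-12, -32, 0, 0, 1]
    - [-12, -32, 0, 0, 1]
    - [-12, -32, 0, 0, 1]
    - [-10, -30, 0, 0, 1]
    - [-10, -27, 0, -1, 1]
    - [0, 0, 0, 0, 1]
    - [0, 0, 0, 0, 1]

```text
t: 12.6
eef_pos: [665.4, -120.0, 181.8]
tcp_rot: [3.141, -0.001, 3.123]
ft_force: [-0.1, -0.7, -1.5]
opening: 0.544
grip_force: 30.0
```

Run:
```python
from h import *
d=shot(['scene','wrist'],5);s=d['swrist'];print(s['eef_pos'],s['tcp_rot'],s['opening'])
print(totool((666.6,-120,55),s))
o=np.zeros((400,780,3),np.uint8);o[:,:420]=cv2.resize(d['scene']['color'][160:300,190:337,::-1],(420,400));o[:225,420:]=cv2.resize(d['wrist']['color'][:,:,::-1],(360,225));cv2.imwrite('pics/c5.png',o)
```

```text
[ 665.37151733 -119.25213062  181.99702258] [ 3.14107507e+00 -1.25965432e-03  3.12377980e+00] 0.5426306176469015
[ -1.4  -0.8 127. ]
```

View pics/c5.png

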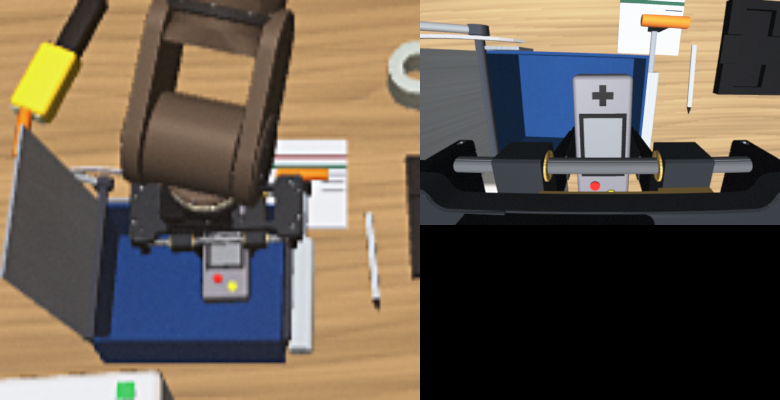

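Emit:
carry_out:
  motion:
    - [-1, -1, 30, 2, 1]
    - [0, 0, 40, 0, 1]
    - [0, 0, 40, 0, 1]
    - [0, 0, 20, 0, 1]
    - [0, 0, 10, 0, 1]
    - [0, 0, 0, 0, 1]
    - [0, 0, 0, 0, 0.3]
    - [0, 0, 0, 0, 0.3]
    - [0, 0, 0, 0, 0.3]
    - [0, 0, 0, 0, 0.3]
    - [0, 0, 0, 0, 0.3]

```text
t: 13.8
eef_pos: [667.1, -120.8, 43.0]
tcp_rot: [-3.141, 0.001, 3.089]
ft_force: [-0.5, 0.3, 1.3]
opening: 0.7
grip_force: 0.0
```

Emit:
carry_out:
  motion:
    - [0, 0, -30, 0, 0.3]
    - [0, 0, -40, 0, 0.3]
    - [0, 0, -40, 0, 0.3]
    - [0, 0, -40, 0, 0.3]
    - [0, 0, -40, 0, 0.23]
    - [0, 0, -40, 0, 0.23]
    - [0, 0, 0, 0, 0.23]

```text
t: 14.5
eef_pos: [668.4, -121.1, 278.8]
tcp_rot: [-3.14, 0.009, 3.089]
ft_force: [-0.3, -0.4, 0.8]
opening: 0.769
grip_force: 0.0
```

Emit:
carry_out:
  motion:
    - [9, 40, 0, 0, 0]
    - [9, 45, 0, 0, 0]
    - [9, 45, 0, 0, 0]
    - [10, 45, 0, 0, 0]
    - [10, 45, 0, 0, 0]
    - [10, 45, 0, 0, 0]
    - [10, 45, 0, 0, 0]
    - [10, 45, 0, 0, 0]
    - [10, 45, 0, 0, 0]
    - [10, 40, 0, -1, 0]
    - [0, 20, 0, 0, 0]
    - [0, 0, 0, 0, 0]

```text
t: 15.7
eef_pos: [593.4, 345.8, 271.6]
tcp_rot: [-3.141, -0.0, 3.109]
ft_force: [0.3, -0.6, -0.4]
opening: 1.001
grip_force: 0.0
```

Run:
```python
from h import *
d=shot(['scene'],6);d=shot(['scene','wrist'],6);s=d['swrist'];print(s['eef_pos'],s['tcp_rot'],s['opening'])
print(totool((577,353,300),s))
o=np.zeros((580,780,3),np.uint8);o[:360]=cv2.resize(d['scene']['color'][175:295,190:450,::-1],(780,360),interpolation=2);o[360:,:352]=cv2.resize(d['wrist']['color'][:,:,::-1],(352,220));cv2.imwrite('pics/c6.png',o)
```

```text
[594.00710939 343.09105301 271.8925901 ] [-3.14088411e+00 -4.23322721e-04  3.10666121e+00] 1.0009430028013975
[ 17.4   9.3 -28.1]
```

View pics/c6.png

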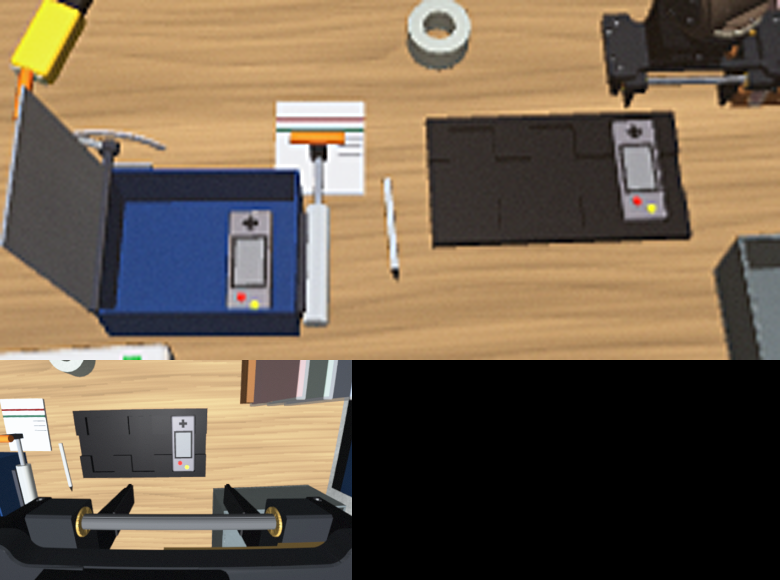

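Console A lies flat in the box. Console B is still in its left cavity.

Emit:
carry_out:
  motion:
    - [17, 10, 20, 0, 0.23]
    - [0, 0, 45, 0, 0.23]
    - [0, 0, 45, 0, 0.23]
    - [0, 0, 45, 0, 0.23]
    - [0, 0, 35, 0, 0.23]
    - [0, 0, 5, 0, 0.23]
    - [0, 0, 0, 0, 0.23]
    - [0, 0, 0, 0, 0.23]
    - [0, 0, 0, 0, 0.23]

```text
t: 16.75
eef_pos: [578.2, 354.4, 79.7]
tcp_rot: [3.14, 0.003, 3.106]
ft_force: [0.3, 0.2, 0.4]
opening: 0.768
grip_force: 0.0
```

Run:
```python
from h import *
d=shot(['wrist','scene'],7);s=d['swrist'];print(s['eef_pos'],s['tcp_rot'],s['opening'])
print(totool((577,353,18.5),s))
im=d['wrist']['color'];g=cv2.cvtColor(im,cv2.COLOR_RGB2GRAY)
for r in(135,170,220,255):
    row=g[r,230:440].astype(int);e=np.where(np.abs(np.diff(row))>22)[0]+230;P=onz([(e.min(),r),(e.max(),r)],d['cwrist'],30);print(r,e.tolist(),P.round(1).tolist())
```

```text
[578.16110361 354.40014333  79.73196207] [3.14009452e+00 2.97123207e-03 3.10629356e+00] 0.7678478721956284
[ 1.3 -1.5 61.2]
135 [283, 284, 359, 360, 361, 363, 401, 402] [[519.7, 328.5, 30.0], [522.4, 406.7, 30.0]]
170 [284, 285, 286, 358, 359, 360, 361, 399, 400, 401] [[543.1, 327.5, 30.0], [545.9, 406.7, 30.0]]
220 [287, 288, 289, 293, 294, 295, 298, 299, 300, 347, 348, 349, 352, 353, 354, 358, 359, 360, 393, 394, 395] [[579.1, 327.1, 30.0], [581.9, 403.5, 30.0]]
255 [289, 290, 295, 296, 300, 352, 353, 357, 358, 359, 422, 423, 424, 425] [[606.5, 326.6, 30.0], [610.3, 426.5, 30.0]]
```

View pics/wrist7.png

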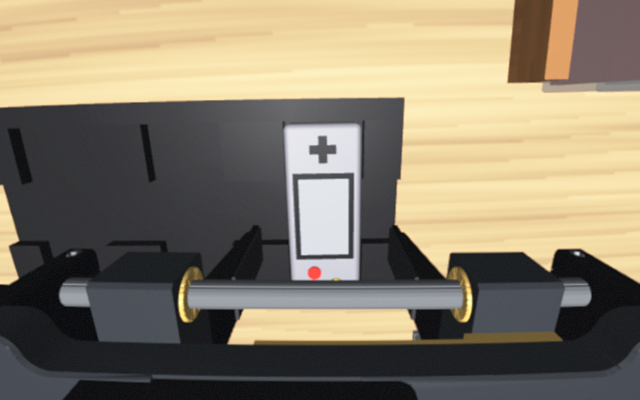

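Emit:
carry_out:
  motion:
    - [1, -1, 20, 0, 0.23]
    - [0, 0, 20, 0, 0.23]
    - [0, 0, 21, 0, 0.23]
    - [0, 0, 0, 0, 0.6]
    - [0, 0, 0, 0, 1]
    - [0, 0, 0, 0, 1]
    - [0, 0, 0, 0, 1]
    - [0, 0, 0, 0, 1]
    - [0, 0, 0, 0, 1]

```text
t: 17.75
eef_pos: [576.4, 353.5, 17.0]
tcp_rot: [3.141, 0.001, 3.107]
ft_force: [-1.3, -0.6, 5.3]
opening: 0.546
grip_force: 29.9
```

Emit:
carry_out:
  motion:
    - [0, 0, -15, 0, 1]
    - [0, 0, -35, 0, 1]
    - [0, 0, -40, 0, 1]
    - [0, 0, -40, 0, 1]
    - [0, 0, -40, 0, 1]
    - [0, 0, 0, 0, 1]

```text
t: 18.35
eef_pos: [577.7, 354.1, 193.1]
tcp_rot: [3.137, 0.008, 3.107]
ft_force: [-0.1, 0.4, -1.5]
opening: 0.548
grip_force: 29.9
```

Emit:
carry_out:
  motion:
    - [-8, -30, 0, 0, 1]
    - [-9, -42, 0, 0, 1]
    - [-9, -45, 0, 0, 1]
    - [-9, -47, 0, 0, 1]
    - [-9, -47, 0, 0, 1]
    - [-9, -47, 0, 0, 1]
    - [-9, -47, 0, 0, 1]
    - [-9, -47, 0, 0, 1]
    - [-9, -47, 0, 0, 1]
    - [-9, -47, 0, 0, 1]
    - [-8, -45, 0, 0, 1]
    - [-8, -38, 0, 1, 1]

```text
t: 19.55
eef_pos: [662.1, -181.4, 186.0]
tcp_rot: [3.141, -0.001, 3.088]
ft_force: [0.5, -0.5, -2.7]
opening: 0.543
grip_force: 29.9
```

Emit:
carry_out:
  motion:
    - [0, 0, 0, 0, 1]
    - [0, 0, 0, 0, 1]
    - [0, 0, 0, 0, 1]

```text
t: 19.85
eef_pos: [662.2, -178.0, 186.2]
tcp_rot: [3.141, -0.001, 3.09]
ft_force: [-0.1, 1.0, -2.1]
opening: 0.549
grip_force: 29.9
```

Run:
```python
from h import *
d=shot(['scene','wrist'],8);s=d['swrist'];print(s['eef_pos'],s['tcp_rot'],s['opening'])
print(totool((663.5,-178.9,43),s))
p=np.load('box.npy')
print('A in box',Ro.from_euler('z',-p[2]).apply(onz([(273.3,261.7)],d['cscene'],26)-[p[0],p[1],0]))
```

```text
[ 662.41950752 -177.70872129  186.40156267] [ 3.14124137e+00 -5.03015496e-04  3.09052939e+00] 0.5444326989493241
[ -1.2  -1.2 143.4]
A in box [[-0.50253901 52.54872317 26.        ]]
```

Emit:
carry_out:
  motion:
    - [-1, -1, 30, 0, 1]
    - [0, 0, 40, 0, 1]
    - [0, 0, 40, 0, 1]
    - [0, 0, 22, 0, 1]
    - [0, 0, 11, 0, 1]
    - [0, 0, 0, 0, 1]
    - [0, 0, 0, 0, 0.35]
    - [0, 0, 0, 0, 0.35]
    - [0, 0, 0, 0, 0.35]
    - [0, 0, 0, 0, 0.35]
    - [0, 0, 0, 0, 0.35]

```text
t: 21.05
eef_pos: [663.7, -180.2, 44.0]
tcp_rot: [-3.141, 0.001, 3.089]
ft_force: [-0.4, 0.6, 0.3]
opening: 0.649
grip_force: 0.0
```

Emit:
carry_out:
  motion:
    - [0, 0, -30, 0, 0.35]
    - [0, 0, -40, 0, 0.35]
    - [0, 0, -40, 0, 0.35]
    - [0, 0, -40, 0, 0.35]
    - [0, 0, -40, 0, 0.35]
    - [0, 0, -45, 0, 0.2]
    - [0, 0, -25, 0, 0]
    - [0, 0, 0, 0, 0]

```text
t: 21.85
eef_pos: [664.3, -180.4, 308.1]
tcp_rot: [-3.139, 0.007, 3.089]
ft_force: [0.6, -0.1, 0.4]
opening: 0.843
grip_force: 0.0
```

Emit:
carry_out:
  motion:
    - [30, 0, 0, 0, 0]
    - [40, 0, 0, 0, 0]
    - [40, 0, 0, 0, 0]
    - [30, 0, 0, 0, 0]
    - [0, 0, 0, 0, 0]
    - [0, 0, 0, 0, 0]

```text
t: 22.45
eef_pos: [523.6, -172.8, 303.3]
tcp_rot: [-3.142, 0.0, 3.089]
ft_force: [0.7, -0.8, 0.9]
opening: 0.997
grip_force: 0.0
```

Run:
```python
from fit import *
from h import *
d=shot(['scene','side','wrist'],9);s=d['swrist'];print(s['eef_pos'],s['tcp_rot'],s['opening'])
p=np.load('box.npy')
for th in (1.7,1.745,1.79):
    T=place(grip(th),p)[0];print(th,totool(T-[0,0,11],s))
for n in('scene','side','wrist'):print(n,blobs(d[n]['color'],*ORANGE),[proj(place(grip(t),p),d['c'+n])[0].round(1).tolist() for t in (1.7,1.745,1.79)])
o=np.zeros((560,780,3),np.uint8);o[:360]=cv2.resize(d['scene']['color'][175:295,190:450,::-1],(780,360),interpolation=2);o[360:,:320]=cv2.resize(d['wrist']['color'][:,:,::-1],(320,200));cv2.imwrite('pics/c9.png',o)
```

```text
[ 524.41147545 -172.85080842  302.99335443] [ 3.14144230e+00 -1.25513712e-04  3.08929760e+00] 0.9994423514702435
1.7 [   5.9 -182.9  135.8]
1.745 [   5.9 -186.2  139.5]
1.79 [   5.9 -189.2  143.4]
scene [([197.2, 203.1], [194, 198, 7, 17, 35]), ([295.7, 220.6], [287, 219, 18, 4, 58])] [[198.4, 206.2], [197.7, 206.7], [197.1, 207.2]]
side [] [[381.8, 326.8], [382.0, 328.9], [382.2, 330.9]]
wrist [([130.6, 185.1], [118, 153, 23, 63, 668]), ([438.8, 177.1], [414, 172, 52, 12, 455])] [[131.3, 184.2], [130.2, 183.2], [129.4, 182.3]]
```

View pics/c9.png

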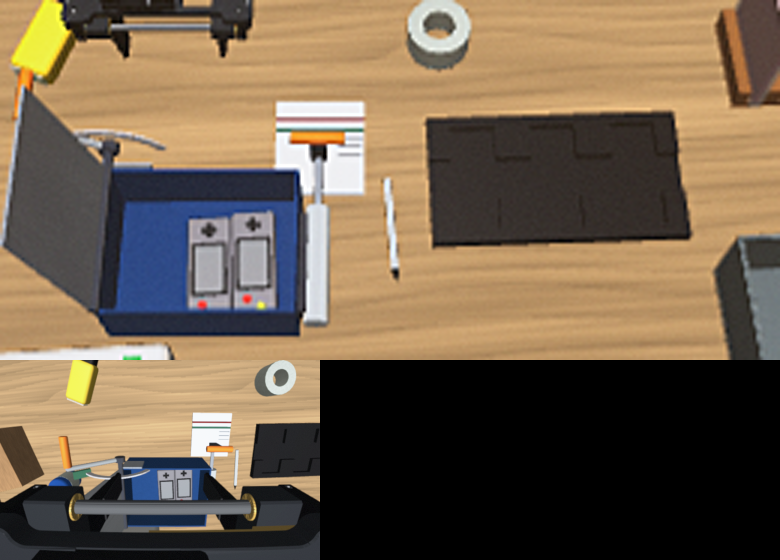

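Both consoles lie flat in the box. I go back to the lever now.

Emit:
carry_out:
  motion:
    - [2, -40, 0, 0, 0]
    - [2, -45, 0, 0, 0]
    - [2, -45, 0, 0, 0]
    - [0, -40, 0, 0, 0]
    - [0, -16, 20, 0, 0]
    - [0, 0, 35, 0, 0.3]
    - [0, 0, 40, 0, 0.5]
    - [0, 0, 35, 0, 0.5]
    - [0, 0, 8, 0, 0.6]
    - [0, 0, 0, 0, 0.7]

```text
t: 23.6
eef_pos: [508.3, -358.1, 164.4]
tcp_rot: [3.14, -0.002, 3.089]
ft_force: [0.0, -0.0, 1.3]
opening: 0.634
grip_force: 0.0
```

Emit:
carry_out:
  motion:
    - [0, 0, 0, 0, 1]
    - [0, 0, 0, 0, 1]
    - [0, 0, 0, 0, 1]
    - [0, 0, 0, 0, 1]
    - [0, 0, 0, 0, 1]
    - [0, 0, 0, 0, 1]
    - [0, 0, 0, 0, 1]

```text
t: 24.3
eef_pos: [508.1, -358.4, 165.8]
tcp_rot: [-3.141, 0.0, 3.089]
ft_force: [-1.8, 0.5, 3.6]
opening: 0.16
grip_force: 30.0
```

```bash
python3 arc.py 0 26
```

```text
theta 1.7284735630380852 r 111.52097205705248 box [-145.7 -194.5  176.8] [-1.79157531  0.5480362   3.62935161] 0.1602983524837888
[[0.0, 5.0, -5.4], [0.0, 5.3, -5.0], [0.0, 5.6, -4.7], [0.0, 5.9, -4.3], [0.0, 6.2, -3.9], [0.0, 6.4, -3.5], [0.0, 6.7, -3.0], [0.0, 6.8, -2.6], [0.0, 7.0, -2.1], [0.0, 7.1, -1.7], [0.0, 7.2, -1.2], [0.0, 7.3, -0.7], [0.0, 7.3, -0.2], [0.0, 7.3, 0.3], [0.0, 7.3, 0.8], [0.0, 7.2, 1.2], [0.0, 7.1, 1.7], [0.0, 7.0, 2.2], [0.0, 6.8, 2.6], [0.0, 6.6, 3.1], [0.0, 6.4, 3.5], [0.0, 6.2, 3.9], [0.0, 5.9, 4.3], [0.0, 5.6, 4.7], [0.0, 5.3, 5.1], [0.0, 4.9, 5.4]]
```

Emit:
carry_out:
  motion:
    - [0, 5, -5.4, 0, 1]
    - [0, 5.3, -5, 0, 1]
    - [0, 5.6, -4.7, 0, 1]
    - [0, 5.9, -4.3, 0, 1]
    - [0, 6.2, -3.9, 0, 1]
    - [0, 6.4, -3.5, 0, 1]
    - [0, 6.7, -3, 0, 1]
    - [0, 6.8, -2.6, 0, 1]
    - [0, 7, -2.1, 0, 1]
    - [0, 7.1, -1.7, 0, 1]
    - [0, 7.2, -1.2, 0, 1]
    - [0, 7.3, -0.7, 0, 1]

```text
t: 25.5
eef_pos: [513.0, -283.5, 205.7]
tcp_rot: [-3.137, 0.004, 3.089]
ft_force: [0.4, -6.4, 9.8]
opening: 0.158
grip_force: 30.0
```

Emit:
carry_out:
  motion:
    - [0, 7.3, -0.2, 0, 1]
    - [0, 7.3, 0.3, 0, 1]
    - [0, 7.3, 0.8, 0, 1]
    - [0, 7.2, 1.2, 0, 1]
    - [0, 7.1, 1.7, 0, 1]
    - [0, 7, 2.2, 0, 1]
    - [0, 0, 0, 0, 1]

```text
t: 26.2
eef_pos: [515.3, -238.4, 198.2]
tcp_rot: [-3.141, 0.003, 3.09]
ft_force: [6.0, 1.0, 4.1]
opening: 0.16
grip_force: 30.0
```

```bash
python3 arc.py 0 8
```

```text
theta 0.5422999216279533 r 111.10647992982108 box [-144.8  -74.3  209.2] [6.03835808 1.04031    4.13704254] 0.15983511512142154
[[0.0, 7.0, 2.6], [0.0, 6.8, 3.1], [0.0, 6.6, 3.5], [0.0, 6.3, 4.0], [0.0, 6.0, 4.4], [0.0, 5.7, 4.8], [0.0, 5.4, 5.2], [0.0, 5.0, 5.5]]
```

Emit:
carry_out:
  motion:
    - [0, 7, 2.6, 0, 1]
    - [0, 6.8, 3.1, 0, 1]
    - [0, 6.6, 3.5, 0, 1]
    - [0, 6.3, 4, 0, 1]
    - [0, 6, 4.4, 0, 1]
    - [0, 5.7, 4.8, 0, 1]
    - [0, 5.4, 5.2, 0, 1]
    - [0, 5, 5.5, 0, 1]
    - [0, 0, 0, 0, 1]
    - [0, 0, 0, 0, 1]

```text
t: 27.2
eef_pos: [517.7, -189.9, 164.1]
tcp_rot: [-3.141, 0.002, 3.089]
ft_force: [7.4, -0.3, -4.9]
opening: 0.164
grip_force: 30.0
```

```bash
python3 arc.py 0 1
```

```text
theta -0.000567574480610844 r 110.25895507305503 box [-145.   -25.8  175.1] [ 7.36117587 -0.27412585 -4.93940385] 0.16443256893213282
[[0.0, -0.0, -0.0]]
```

Emit:
carry_out:
  motion:
    - [0, 1, 1.2, 0, 1]
    - [0, 1, 1.2, 0, 1]
    - [0, 0, 0, 0, 1]
    - [0, 0, 0, 0, 1]

```text
t: 27.6
eef_pos: [517.8, -188.8, 162.7]
tcp_rot: [-3.14, 0.003, 3.089]
ft_force: [3.4, -5.0, 3.6]
opening: 0.16
grip_force: 30.0
```

```bash
python3 arc.py
```

```text
theta -0.0170514269290164 r 110.18363966345015 box [-145.   -24.6  173.7] [ 3.437312   -5.03340339  3.59477778] 0.16027678500205972
```

Emit:
carry_out:
  motion:
    - [0, 1, 1.2, 0, 1]
    - [0, 1, 1.2, 0, 1]
    - [0, 0, 0, 0, 1]
    - [0, 0, 0, 0, 1]

```text
t: 28.0
eef_pos: [518.0, -188.7, 162.4]
tcp_rot: [-3.136, 0.005, 3.09]
ft_force: [-6.5, -14.3, 24.7]
opening: 0.163
grip_force: 30.0
```

```bash
python3 arc.py
```

```text
theta -0.019594457473797844 r 110.14002542342253 box [-144.8  -24.5  173.4] [ -6.47469916 -14.27867041  24.74945396] 0.16265988651855742
```

Emit:
carry_out:
  motion:
    - [0, -0.8, -1, 0, 1]
    - [0, 0, 0, 0, 1]
    - [0, 0, 0, 0, 0.6]
    - [0, 0, 0, 0, 0.3]
    - [0, 0, 0, 0, 0.3]
    - [0, 0, 0, 0, 0.3]
    - [0, 0, 0, 0, 0.3]
    - [0, 0, 0, 0, 0.3]
    - [0, 0, -15, 0, 0.3]
    - [0, 0, -30, 0, 0.3]
    - [0, 0, -30, 0, 0.3]
    - [0, 0, -15, 0, 0.3]

```text
t: 29.2
eef_pos: [517.5, -186.8, 253.0]
tcp_rot: [-3.141, 0.002, 3.089]
ft_force: [0.4, 0.4, 0.4]
opening: 0.702
grip_force: 0.0
```

Emit:
carry_out:
  motion:
    - [0, 0, 0, 7, 0.3]
    - [0, 0, 0, 8, 0.3]
    - [0, 0, 0, 8, 0.3]
    - [0, 0, 0, 8, 0.3]
    - [0, 0, 0, 8, 0.3]
    - [0, 0, 0, 8, 0.3]
    - [0, 0, 0, 8, 0.3]
    - [0, 0, 0, 8, 0.3]
    - [0, 0, 0, 8, 0.3]
    - [0, 0, 0, 8, 0.3]
    - [0, 0, 0, 8, 0.3]
    - [0, 0, 0, 3, 0.3]

```text
t: 30.4
eef_pos: [517.0, -186.6, 250.6]
tcp_rot: [-3.141, -0.0, 1.513]
ft_force: [-0.6, -1.2, -0.2]
opening: 0.702
grip_force: 0.0
```

```bash
cat > g.py <<'E'
from fit import *
from h import *
d=shot(['wrist','scene','side'],'g');s=d['swrist'];print(s['eef_pos'],s['tcp_rot'],s['opening'])
p=np.load('box.npy')
for n in('scene','side','wrist'):print(n,blobs(d[n]['color'],*ORANGE),'lever shut',proj(place(grip(0),p),d['c'+n])[0].round(1),'gauge',proj(place((-130,130,85),p),d['c'+n])[0].round(1))
T=place((-130,130,85),p)[0];print(totool(T-[0,0,11],s))
E
python3 g.py
```

```text
[ 516.9681977  -186.59797938  250.56309755] [-3.14147113e+00 -1.48044499e-04  1.51331203e+00] 0.702134398467222
scene [([247.5, 211.1], [246, 209, 4, 6, 19]), ([295.6, 220.6], [287, 219, 18, 4, 61])] lever shut [248.  206.5] gauge [295.2 221.2]
side [([354.1, 266.8], [349, 266, 13, 3, 16])] lever shut [360.  263.9] gauge [346.6 233.7]
wrist [([340.5, 27.5], [333, 0, 15, 57, 775]), ([324.9, 210.5], [288, 202, 79, 18, 1281])] lever shut [325.1 210.8] gauge [340.3  21.7]
[152.5  15.3 176.6]
```

Emit:
carry_out:
  motion:
    - [35, 5, 0, 0, 0.4]
    - [40, 5, 0, 0, 0.4]
    - [40, 5, 0, 0, 0.4]
    - [37, 0, 0, 0, 0.4]
    - [0, 0, 30, 0, 0.4]
    - [0, 0, 40, 0, 0.4]
    - [0, 0, 0, 0, 0.4]
    - [0, 0, 0, 0, 0.4]
    - [0, 0, 0, 0, 0.4]

```text
t: 31.45
eef_pos: [540.7, -36.1, 182.3]
tcp_rot: [3.139, 0.0, 1.519]
ft_force: [0.1, 0.6, 1.2]
opening: 0.601
grip_force: 0.0
```

```bash
python3 g.py
```

```text
[540.72246067 -36.05666004 182.34399699] [3.13934087e+00 2.84659201e-04 1.51866249e+00] 0.6011377980849381
scene [([247.9, 205.6], [246, 198, 5, 17, 67])] lever shut [248.  206.5] gauge [295.2 221.2]
side [([359.5, 265.8], [349, 264, 23, 5, 32])] lever shut [360.  263.9] gauge [346.6 233.7]
wrist [([323.6, 199.3], [316, 161, 17, 74, 994])] lever shut [303.3 437.1] gauge [323.9 197.6]
[ 9.000e-01 -1.000e-01  1.083e+02]
```

View pics/wristg.png

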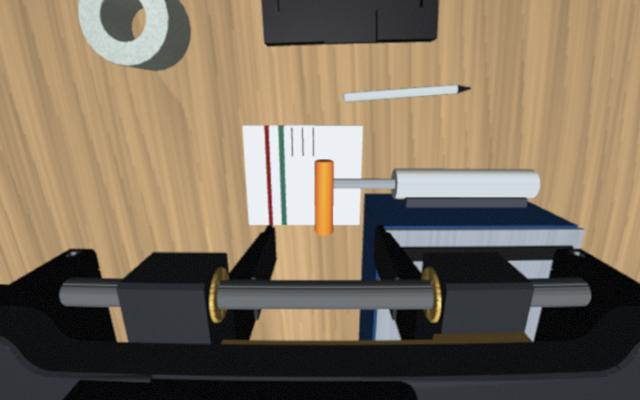

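The handle is centred between the fingers. Descending to pinch it.

Emit:
carry_out:
  motion:
    - [0, 0, 35, 0, 0.5]
    - [0, 0, 40, 0, 0.5]
    - [0, 0, 25, 0, 0.5]
    - [0, 0, 8, 0, 0.6]
    - [0, 0, 0, 0, 1]
    - [0, 0, 0, 0, 1]
    - [0, 0, 0, 0, 1]
    - [0, 0, 0, 0, 1]
    - [0, 0, 0, 0, 1]
    - [0, 0, 0, 0, 1]

```text
t: 32.6
eef_pos: [540.0, -35.7, 73.9]
tcp_rot: [3.141, 0.0, 1.519]
ft_force: [-3.0, -0.1, 6.3]
opening: 0.159
grip_force: 30.0
```

```bash
cat > gg.py <<'E'
from fit import *
from cell import env
p=np.load('box.npy')
for _ in range(1):
    s=env.state();b=Ro.from_euler('z',-p[2]).apply(s['eef_pos']-[p[0],p[1],0]);print('tcp in box',b.round(1),'F',s['ft_force'].round(1),s['opening'],s['t'])
E
python3 gg.py
```

```text
tcp in box [-130.9  129.4   73.9] F [-3.  -0.1  6.3] 0.15865393358155594 32.6
```

Emit:
carry_out:
  motion:
    - [0, -5, 0, 0, 1]
    - [0, -5, 0, 0, 1]
    - [0, -5, 0, 0, 1]
    - [0, -5, 0, 0, 1]
    - [0, -5, 0, 0, 1]
    - [0, -5, 0, 0, 1]
    - [0, -5, 0, 0, 1]
    - [0, -5, 0, 0, 1]
    - [0, -4, 0, 0, 1]
    - [0, 0, 0, 0, 1]
    - [0, 0, 0, 0, 1]

```text
t: 33.7
eef_pos: [498.6, -33.6, 73.9]
tcp_rot: [3.134, 0.001, 1.518]
ft_force: [11.3, 2.9, 1.2]
opening: 0.159
grip_force: 30.0
```

```bash
cat > gm.py <<'E'
from gg import *
from h import *
d=shot(['wrist','scene','side'],'m')
G={n:place((-130-1000*q,130,85),p)[0] for n,q in(('41',.041),('45',.045),('49',.049))}
for n in('wrist','scene','side'):print(n,blobs(d[n]['color'],*ORANGE),{k:proj(v,d['c'+n])[0].round(1).tolist() for k,v in G.items()})
E
python3 gm.py
```

```text
tcp in box [-172.3  129.3   73.9] F [11.3  2.9  1.2] 0.15860053443469843 33.7
wrist [([324.8, 240.2], [311, 201, 29, 79, 2229]), ([324.9, 311.9], [314, 310, 23, 6, 105])] {'41': [326.1, 256.4], '45': [318.5, 256.4], '49': [310.8, 256.5]}
scene [([248.0, 205.4], [246, 198, 5, 17, 68])] {'41': [295.4, 210.8], '45': [295.5, 209.8], '49': [295.5, 208.8]}
side [([333.2, 238.9], [331, 232, 6, 14, 31]), ([359.7, 265.8], [349, 264, 23, 5, 32])] {'41': [333.2, 236.2], '45': [331.8, 236.4], '49': [330.5, 236.6]}
```

View pics/wristm.png

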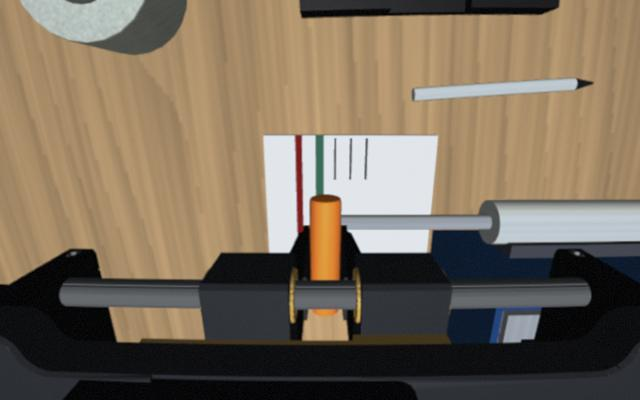

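The proprioception gives about 41.4 mm drawn, so I add 3 mm and hold.

Emit:
carry_out:
  motion:
    - [0, -1.5, 0, 0, 1]
    - [0, -1.5, 0, 0, 1]
    - [0, 0, 0, 0, 1]
    - [0, 0, 0, 0, 1]
    - [0, 0, 0, 0, 1]
    - [0, 0, 0, 0, 1]

```text
t: 34.45
eef_pos: [495.8, -33.5, 73.9]
tcp_rot: [3.134, 0.001, 1.518]
ft_force: [12.5, 3.1, 1.9]
opening: 0.165
grip_force: 30.0
```

```bash
python3 gm.py
```

```text
tcp in box [-175.1  129.3   73.9] F [12.5  3.1  1.9] 0.16498361127419722 34.45
wrist [([324.8, 240.2], [311, 201, 29, 79, 2223]), ([324.9, 311.9], [314, 310, 23, 6, 105])] {'41': [331.5, 256.4], '45': [323.8, 256.4], '49': [316.2, 256.5]}
scene [([247.9, 205.5], [246, 198, 5, 17, 68])] {'41': [295.4, 210.8], '45': [295.5, 209.8], '49': [295.5, 208.8]}
side [([332.2, 238.6], [330, 232, 6, 14, 33]), ([359.7, 265.8], [349, 264, 23, 5, 32])] {'41': [333.2, 236.2], '45': [331.8, 236.4], '49': [330.5, 236.6]}
```

Emit:
carry_out:
  motion:
    - [0, 0, 0, 0, 1]
    - [0, 0, 0, 0, 1]
    - [0, 0, 0, 0, 1]
    - [0, 0, 0, 0, 1]
    - [0, 0, 0, 0, 1]
    - [0, 0, 0, 0, 1]
    - [0, 0, 0, 0, 1]
    - [0, 0, 0, 0, 1]
    - [0, 0, 0, 0, 1]
    - [0, 0, 0, 0, 1]
    - [0, 0, 0, 0, 1]
    - [0, 0, 0, 0, 1]

```text
t: 35.8
eef_pos: [495.9, -33.5, 73.9]
tcp_rot: [3.134, 0.001, 1.518]
ft_force: [12.9, 3.4, 1.9]
opening: 0.159
grip_force: 30.0
```

Emit:
carry_out:
  motion:
    - [0, 0, 0, 0, 1]
    - [0, 0, 0, 0, 1]
    - [0, 0, 0, 0, 1]
    - [0, 0, 0, 0, 1]
    - [0, 0, 0, 0, 1]
    - [0, 0, 0, 0, 1]
    - [0, 0, 0, 0, 1]
    - [0, 0, 0, 0, 1]
    - [0, 0, 0, 0, 1]
    - [0, 0, 0, 0, 1]

```text
t: 36.8
eef_pos: [495.9, -33.4, 73.9]
tcp_rot: [3.134, 0.001, 1.518]
ft_force: [10.9, 2.2, 2.4]
opening: 0.164
grip_force: 30.0
```

```bash
python3 gm.py
```

```text
tcp in box [-175.1  129.3   73.9] F [10.9  2.2  2.4] 0.16386255070556602 36.8
wrist [([324.8, 240.2], [311, 201, 29, 79, 2225]), ([324.9, 311.9], [314, 310, 23, 6, 105])] {'41': [331.4, 256.4], '45': [323.8, 256.4], '49': [316.1, 256.4]}
scene [([248.0, 205.5], [246, 198, 5, 17, 69])] {'41': [295.4, 210.8], '45': [295.5, 209.8], '49': [295.5, 208.8]}
side [([332.3, 238.6], [330, 232, 6, 14, 30]), ([359.5, 265.8], [349, 264, 23, 5, 32])] {'41': [333.2, 236.2], '45': [331.8, 236.4], '49': [330.5, 236.6]}
```

Emit:
carry_out:
  motion:
    - [0, 5, 0, 0, 1]
    - [0, 5, 0, 0, 1]
    - [0, 5, 0, 0, 1]
    - [0, 5, 0, 0, 1]
    - [0, 5, 0, 0, 1]
    - [0, 5, 0, 0, 1]
    - [0, 5, 0, 0, 1]
    - [0, 5, 0, 0, 1]
    - [0, 5, 0, 0, 1]
    - [0, 2, 0, 0, 1]
    - [0, 0, 0, 0, 1]
    - [0, 0, 0, 0, 1]

```text
t: 38.15
eef_pos: [540.0, -35.8, 73.9]
tcp_rot: [3.14, 0.0, 1.519]
ft_force: [-1.9, 0.1, 9.7]
opening: 0.161
grip_force: 30.0
```

```bash
python3 gg.py
```

```text
tcp in box [-130.9  129.4   73.9] F [-1.9  0.1  9.7] 0.1612080873977848 38.15
```

Home again, pressing against the stop. Holding there briefly, then the second pull with the same 47 mm.

Emit:
carry_out:
  motion:
    - [0, 0.5, 0, 0, 1]
    - [0, 0, 0, 0, 1]
    - [0, 0, 0, 0, 1]
    - [0, 0, 0, 0, 1]

```text
t: 38.55
eef_pos: [540.0, -35.8, 73.8]
tcp_rot: [3.141, 0.0, 1.519]
ft_force: [-3.7, -0.5, 12.4]
opening: 0.163
grip_force: 30.0
```

Emit:
carry_out:
  motion:
    - [0, -5, 0, 0, 1]
    - [0, -5, 0, 0, 1]
    - [0, -5, 0, 0, 1]
    - [0, -5, 0, 0, 1]
    - [0, -5, 0, 0, 1]
    - [0, -5, 0, 0, 1]
    - [0, -5, 0, 0, 1]
    - [0, -5, 0, 0, 1]
    - [0, -5, 0, 0, 1]
    - [0, -2.5, 0, 0, 1]
    - [0, 0, 0, 0, 1]
    - [0, 0, 0, 0, 1]

```text
t: 39.75
eef_pos: [495.8, -33.5, 73.9]
tcp_rot: [3.134, 0.001, 1.518]
ft_force: [13.0, 3.3, 3.3]
opening: 0.16
grip_force: 30.0
```

```bash
python3 gm.py
```

```text
tcp in box [-175.2  129.3   73.9] F [13.   3.3  3.3] 0.1596486469324475 39.75
wrist [([324.8, 240.2], [311, 201, 29, 79, 2225]), ([324.9, 311.9], [314, 310, 23, 6, 104])] {'41': [331.6, 256.4], '45': [323.9, 256.4], '49': [316.3, 256.4]}
scene [([247.9, 205.4], [246, 198, 5, 17, 66])] {'41': [295.4, 210.8], '45': [295.5, 209.8], '49': [295.5, 208.8]}
side [([332.3, 238.6], [330, 232, 6, 14, 33]), ([359.4, 265.8], [349, 264, 23, 5, 33])] {'41': [333.2, 236.2], '45': [331.8, 236.4], '49': [330.5, 236.6]}
```

Emit:
carry_out:
  motion:
    - [0, 0, 0, 0, 1]
    - [0, 0, 0, 0, 1]
    - [0, 0, 0, 0, 1]
    - [0, 0, 0, 0, 1]
    - [0, 0, 0, 0, 1]
    - [0, 0, 0, 0, 1]
    - [0, 0, 0, 0, 1]
    - [0, 0, 0, 0, 1]
    - [0, 0, 0, 0, 1]
    - [0, 0, 0, 0, 1]
    - [0, 0, 0, 0, 1]
    - [0, 0, 0, 0, 1]

```text
t: 41.1
eef_pos: [495.9, -33.5, 73.9]
tcp_rot: [3.134, 0.001, 1.518]
ft_force: [10.8, 3.4, 1.9]
opening: 0.164
grip_force: 30.0
```

Emit:
carry_out:
  motion:
    - [0, 0, 0, 0, 1]
    - [0, 0, 0, 0, 1]
    - [0, 0, 0, 0, 1]
    - [0, 0, 0, 0, 1]
    - [0, 0, 0, 0, 1]
    - [0, 0, 0, 0, 1]
    - [0, 0, 0, 0, 1]
    - [0, 0, 0, 0, 1]
    - [0, 0, 0, 0, 1]
    - [0, 0, 0, 0, 1]

```text
t: 42.1
eef_pos: [495.8, -33.4, 73.9]
tcp_rot: [3.134, 0.001, 1.518]
ft_force: [11.4, 2.6, 1.9]
opening: 0.162
grip_force: 30.0
```

Emit:
carry_out:
  motion:
    - [0, 5, 0, 0, 1]
    - [0, 5, 0, 0, 1]
    - [0, 5, 0, 0, 1]
    - [0, 5, 0, 0, 1]
    - [0, 5, 0, 0, 1]
    - [0, 5, 0, 0, 1]
    - [0, 5, 0, 0, 1]
    - [0, 5, 0, 0, 1]
    - [0, 5, 0, 0, 1]
    - [0, 2, 0, 0, 1]
    - [0, 0, 0, 0, 1]
    - [0, 0, 0, 0, 1]

```text
t: 43.3
eef_pos: [540.0, -35.7, 73.8]
tcp_rot: [3.14, 0.0, 1.519]
ft_force: [-1.0, 0.3, 10.3]
opening: 0.161
grip_force: 30.0
```

Emit:
carry_out:
  motion:
    - [0, 0, 0, 0, 0.5]
    - [0, 0, 0, 0, 0.4]
    - [0, 0, 0, 0, 0.4]
    - [0, 0, 0, 0, 0.4]
    - [0, 0, 0, 0, 0.4]
    - [0, 0, 0, 0, 0.4]
    - [0, 0, -20, 0, 0.4]
    - [0, 0, -40, 0, 0.4]
    - [0, 0, -40, 0, 0.4]
    - [0, 0, -40, 0, 0.4]
    - [0, 0, 0, 0, 0.4]
    - [0, 0, 0, 0, 0.4]

```text
t: 44.5
eef_pos: [539.9, -35.7, 213.1]
tcp_rot: [3.14, 0.0, 1.519]
ft_force: [-0.7, -0.2, -1.1]
opening: 0.598
grip_force: 0.0
```

```bash
python3 g.py
```

```text
[539.94314094 -35.6683568  213.05426483] [3.14012503e+00 2.07470076e-04 1.51851248e+00] 0.5981694499579111
scene [([247.9, 205.4], [246, 198, 5, 17, 67]), ([295.7, 220.5], [287, 219, 18, 4, 70])] lever shut [248.  206.5] gauge [295.2 221.2]
side [([346.6, 239.7], [345, 235, 6, 8, 15]), ([354.6, 266.6], [349, 265, 13, 4, 18])] lever shut [360.  263.9] gauge [346.6 233.7]
wrist [([324.6, 189.9], [318, 156, 15, 66, 772])] lever shut [306.6 401. ] gauge [324.8 188.8]
[  0.6   0.8 139.1]
```

The gauge is home, the flap is shut and the robot is clear of everything, so I hand in.

```bash
python3 -c "
from cell import env
print(env.job_done())"
```

```text
the job is handed in; nothing more can be done
None
```

I handed in the job at about 45 s of robot time. Both consoles are in the box, the flap is shut, and the gauge was pulled to the green line and held over two seconds twice. It is now home and the gripper is clear. The hand-in returned no verdict.

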